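Set out the desk stationery by height

ROBOT

A 6-joint arm with a two-finger parallel gripper is mounted at the origin on a cart in front of the work surface, level with it; the furniture and walls round the work are solid. World frame = base frame: x ahead of the robot, y to its left, z up, the work surface at z = 0. Lengths are in mm, angles in rad, forces in N, time in s.
With the tool pointing down it reaches from about 350 to 875 mm from the base axis. Payload 4.2 kg.
Tool frame: the origin (TCP) lies at the very end of the fingers, on their centre line; the grasp point (between the pads) lies arm.hold_point_z behind it (arm.hold_point_z is the distance from the TCP to the grasp point, in mm); z points along the fingers, y is the direction in which the jaws open and shut (so a half turn about z gives the same grasp; the last joint's range is limited). The gripper opens to 85 mm and grips with 20 to 120 N. Pads are 22 mm wide; open, the fingers measure 114 mm over their backs; the gripper's body (76 mm by 85 mm) begins 54 mm behind the grasp point. The pads swing forward as they close: fully open they stand 13 mm farther back than shut.
Start: joints at [1.419, 0.385, 0.008, 0, -1.194, -0.259], TCP at [249.556, 572.993, 231.312] pointing down, gripper open.
Joint ranges: [-3.14, 3.14], [-1.21, 2.06], [-1.07, 1.41], [-3.16, 2.05], [-2.99, -0.16], [-3.1, 3.1]. Speed limits (rad/s): [2.79, 2.79, 3.14, 3.14, 3.14, 3.14].

INTERFACE

Orientations are given as a unit quaternion [x, y, z, w].
In Python, from bench import arm gives the robot as it stands.
- The arm moves only by the tool step_arm, never from a script. Its argument "series" is a list of rows, each a list of 6 numbers: the shift along the world's x, y, z scaled (see below), then the turn, a rotation vector about the world's x, y, z scaled (see below). A call has 1 to 12 rows; each row is the pose to reach, as a shift and turn from the pose commanded when the call began; what a row does not reach only later rows make up. The controller multiplies each number of a shift by 400 mm and each number of a turn by pi/2 rad. A row lasts 1/12 s, in which the tool goes at most 41.7 mm and 7.16 degrees, less where a joint would pass 70% of its speed; a pose out of reach is approached as far as the arm can. A call with a number of a shift or a turn outside -1 to 1 is refused whole. A call with a gripper value outside its range is refused whole. "jaw" is the opening, from -1 (shut) to 1 (fully open), set as the call begins (left out, the last holds). The fingers move at their own pace and stop on an object; the grip force is fixed at half the most. Time passes only in rows, so rows that repeat a pose let the fingers close. It gives the time, the measured TCP pose, the force and the opening at its end, in the units of the state.
- arm.read_state(): the state, without advancing time (a new reading comes with each control period).
- arm.get_image(name): name is "scene" or "top" or "wrist"; returns a dict with "image" (384x512x3 uint8, red, green, blue), "camera_matrix" (3x3 intrinsics, pixels), "k1" (the pictures are not rectified: a ray, as slopes to the right and down, at radius r is drawn at 1 + k1 r^2 times it, then the intrinsics apply), "world_from_camera" (4x4, takes a point from camera to world coordinates). Camera axes: x right, y up, looking along -z (the intrinsics and any distortion apply to the point x, -y, -z); pixel columns grow to the right and rows downward; lengths in mm; the calibration is good to about 2 mm. A picture is of the moment at which its call begins. There is no depth.
- arm.job_done(): hands the job in, once; it reports no verdict.
The state is a dict: "clock": time; "joints": joint angles; "joint_vel": joint speeds; "joint_efforts": joint torques, N m; "position": TCP position; "ee_rot": TCP orientation; "contact_force": force on the tool from outside, world axes, zero at the start; "wrist_torque": the same for the moment, N m; "gripper_width": finger opening in mm.
Only numpy, scipy, OpenCV 4.12 (cv2) and the standard library are available. Lean on these libraries where they do the work, as an engineer would, in place of code of your own. Each camera call takes 0.05 s, during which the arm holds its last target.

TASK

Set out the glue stick, the two stamps and the label roll on the wooden strip so that they step down in height away from the pen pot: the tallest on the cork pad nearest the pot, then the next tallest, and so on to the shortest on the farthest pad. Stand each one upright in the middle of its own pad, and do not knock any of them over on the way.

Things in the scene. Friction and masses are not known exactly. Their poses are not given: they have to be found in the camera images.
- glue_stick_mid (a point): Glue stick, a plain upright cylinder with a cap, 26 mm in diameter and 88 mm tall: the tallest of the four things. The point is its centre, 44 mm above its underside; z is up along it.
- stamp_self_mid (a point): Self-inking office stamp, 36 x 64 mm in plan and 78 mm tall: an open frame on two feet with a solid, rounded hand grip on top. The grip fills 48 to 78 mm above the underside and is 36 mm thick along the stamp's x axis, 64 mm long along its y axis; below it is only a narrower frame. Take it by the grip, across the 36 mm. The point is its centre, 39 mm above its underside; z is up. Its grip does not move.
- stamp_round_mid (a point): Round hand stamp, a turned wooden handle on a foot 39 mm in diameter, 64 mm tall. The knob fills 32 to 64 mm above the underside and is 24 mm across; the waist below it is 20 mm. The point is its centre, 32 mm above its underside; z is up.
- label_roll_2_mid (a point): Roll of blank paper labels standing on its flat end, 62 mm in outer diameter, 40 mm tall: the shortest of the four. The point is its centre, 20 mm above its underside; z is up.
- rail: Low wooden display strip fixed to the desk, 360 mm long (its y axis), 98 mm wide (its x axis), with a small edging along both long sides that reaches 17 mm above the desk. Its origin is on the desk under its centre. Four cork pads lie in one row along its middle line (x = 0), 90 mm apart, at y = -135, -45, 45 and 135 mm.
- pen_pot: Pen pot full of pens, about 86 mm across and 153 mm tall with its pens, fixed. It stands in line with the row of pads, just past one end of the strip or the other, its centre 140 mm from the centre of the nearest pad. Origin: centre of its underside, on the desk. (A flat block of sticky notes lies past the other end.)
- pad_a: Flat round cork pad on the strip, fixed, 72 mm in diameter, 3 mm thick, its top 15 mm above the desk. Origin: centre of its underside, 12 mm above the desk. The four pads look alike and any of them may be at any of the four places in the row.
- pad_b: Flat round cork pad on the strip, fixed, 72 mm in diameter, 3 mm thick, its top 15 mm above the desk. Origin: centre of its underside, 12 mm above the desk. The four pads look alike and any of them may be at any of the four places in the row.
- pad_c: Flat round cork pad on the strip, fixed, 72 mm in diameter, 3 mm thick, its top 15 mm above the desk. Origin: centre of its underside, 12 mm above the desk. The four pads look alike and any of them may be at any of the four places in the row.
- pad_d: Flat round cork pad on the strip, fixed, 72 mm in diameter, 3 mm thick, its top 15 mm above the desk. Origin: centre of its underside, 12 mm above the desk. The four pads look alike and any of them may be at any of the four places in the row.

How it is judged:
By the outcome, as a careful person would: the job done as asked, in the order asked, and still so for the second after the job is handed in, with the robot touching nothing.
It also fails if it takes over 109 s, if anything falls off the work surface, if the arm or the gripper's body presses on something with over 40 N, if the wrist force passes 120 N, or if a joint passes its speed limit or range.

## Working session

There is one attempt and no reset: what is moved stays moved. The work goes in short steps, Python scripts to look and compute and a tool call to move; the robot and the scene stay as the last step left them, time stands still between calls to the robot, and variables do not carry over. Pictures are saved under pics/ and viewed, and the job is handed in when it is done.

Besides the shell and the picture viewer there is one more tool, called after "Request:" in YAML: its name, and indented under it one key for each argument. step_arm: Moves the arm, as the interface text tells. Shifts and turns lie within -1 to 1; 1 stands for 400 mm of shift or pi/2 rad of turn. Its arguments: {"type":"object","properties":{"series":{"type":"array","items":{"type":"array","items":{"type":"number","minimum":-1,"maximum":1}}},"jaw":{"type":"number"}},"required":["series"]}

```bash
ls; mkdir -p pics; python3 - <<'E'
from bench import arm
import cv2
print(arm.read_state(), arm.hold_point_z)
for n in ["scene","top","wrist"]:
    d=arm.get_image(n)
    cv2.imwrite(f"pics/{n}0.png",d["image"][:,:,::-1])
    print(n,d["camera_matrix"],d["k1"],d["world_from_camera"])
E
```

```text
pics
{'clock': 0.0, 'joints': array([ 1.41856745e+00,  3.85530729e-01,  6.61623552e-03, -5.16697366e-04,
       -1.19397578e+00, -2.58597631e-01]), 'joint_vel': array([-0.00053401, -0.00010062,  0.00052355, -0.00076495,  0.00203307,
        0.00197656]), 'joint_efforts': array([-1.70599462e-03, -3.92288268e+01,  1.88406676e+01,  4.18607891e+00,
       -4.58289942e-03, -3.75260100e-06]), 'position': array([249.35021832, 572.4660285 , 230.23078299]), 'ee_rot': array([ 9.78956765e-01, -2.04064935e-01, -1.84127279e-04,  1.05825595e-03]), 'contact_force': array([-0.1000009 , -0.30450908, -0.30184584]), 'wrist_torque': array([-0.02093905, -0.01163706, -0.01893148]), 'gripper_width': 85.1663626258787} 18.700000000000003
scene [[371.93419253   0.         250.46827236]
 [  0.         371.93419253 195.01887645]
 [  0.           0.           1.        ]] -0.07455252872777599 [[ 6.74839513e-01  5.57379033e-01 -4.83653021e-01  8.70737413e+01]
 [-7.37951845e-01  5.05851308e-01 -4.46700716e-01 -4.16779280e+02]
 [-4.32510003e-03  6.58363932e-01  7.52687336e-01  7.96646148e+02]
 [ 0.00000000e+00  0.0
[... 190 characters left out ...]
90850822 [[ 3.98036573e-03  9.93818922e-01 -1.10941907e-01  4.38441157e+02]
 [-9.99978630e-01  3.38036891e-03 -5.59577616e-03 -1.39266052e+01]
 [-5.18616366e-03  1.10961809e-01  9.93811139e-01  1.05762203e+03]
 [ 0.00000000e+00  0.00000000e+00  0.00000000e+00  1.00000000e+00]]
wrist [[330.59859247   0.         257.0796345 ]
 [  0.         330.59859247 198.32326313]
 [  0.           0.           1.        ]] 0.021784318586697975 [[-3.98083592e-01  8.81826201e-01  2.52808239e-01  3.13196349e+02]
 [-9.17348172e-01 -3.83069409e-01 -1.08305860e-01  5.45112284e+02]
 [ 1.33615735e-03 -2.75027962e-01  9.61435299e-01  3.73930755e+02]
 [ 0.00000000e+00  0.00000000e+00  0.00000000e+00  1.00000000e+00]]
```

View pics/scene0.png

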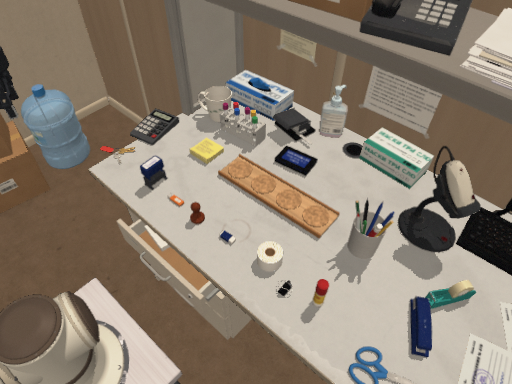

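View pics/top0.png

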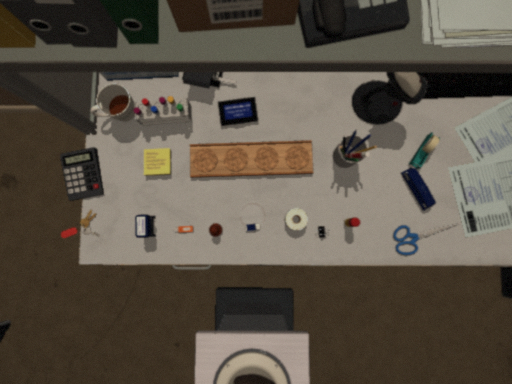

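View pics/wrist0.png

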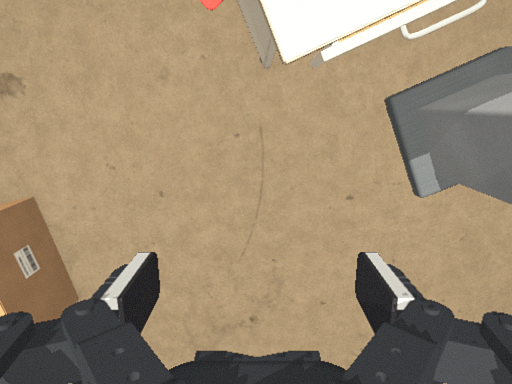

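Top view: strip spans cols 190–313 at row 160, with the pot at the right end (350,150). The objects are the self-inking stamp (145,226), round stamp (215,230), roll (297,219) and glue stick (353,222). Next I zoom in to measure.

```bash
cat > h.py <<'E'
import numpy as np,cv2
from bench import arm
def ray(d,u,v):
    K=d["camera_matrix"];k=d["k1"]
    xd=np.array([(u-K[0,2])/K[0,0],(v-K[1,2])/K[1,1]])
    x=xd.copy()
    for _ in range(30): x=xd/(1+k*(x@x))
    T=d["world_from_camera"];r=T[:3,:3]@np.array([x[0],-x[1],-1.]);return T[:3,3],r
def at_z(d,u,v,z):
    o,r=ray(d,u,v);return o+r*(z-o[2])/r[2]
def proj(d,p):
    T=d["world_from_camera"];c=T[:3,:3].T@(np.array(p,float)-T[:3,3])
    x=np.array([c[0],-c[1]])/-c[2];x=x*(1+d["k1"]*(x@x));K=d["camera_matrix"]
    return np.array([K[0,0]*x[0]+K[0,2],K[1,1]*x[1]+K[1,2]])
def crop(d,u0,v0,w,h,s,fn):
    im=d["image"][v0:v0+h,u0:u0+w,::-1]
    cv2.imwrite("pics/"+fn,cv2.resize(im,None,fx=s,fy=s,interpolation=cv2.INTER_CUBIC))
E
python3 - <<'E'
from h import *
import pickle
t=arm.get_image("top");s=arm.get_image("scene")
pickle.dump((t,s),open("ts.pkl","wb"))
crop(t,120,130,260,125,3,"t1.png")
crop(s,130,140,220,180,3.3,"s1.png")
for n,u,v,z in [("self",145,226,78),("round",215,230,64),("roll",297,219,40),("glue",353,222,88),("L",190,160,15),("R",313,158,15),("pot",350,150,100)]:
    print(n,at_z(t,u,v,z).round(1))
E
```

```text
self [447.9 287.9  78. ]
round [438.1 100.7  64. ]
roll [ 469.5 -125.2   40. ]
glue [ 460.6 -268.8   88. ]
L [640.8 182.7  15. ]
R [ 647.8 -176.2   15. ]
pot [ 652.9 -262.6  100. ]
```

View pics/t1.png

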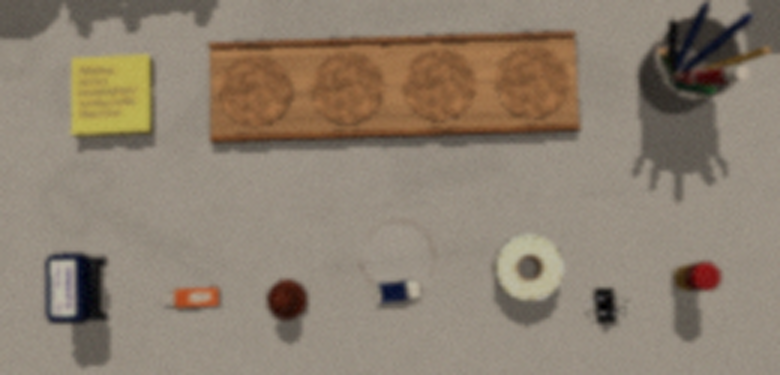

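View pics/s1.png

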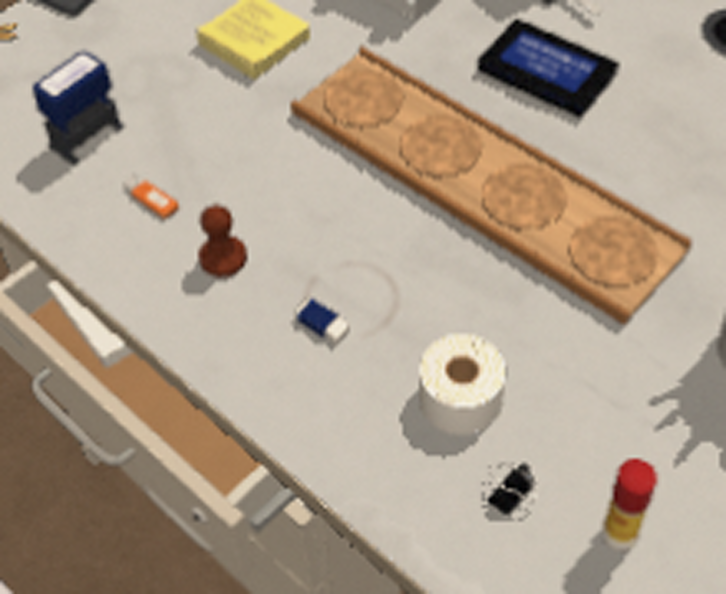

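```bash
cat > m1.py <<'E'
from h import *
import pickle
from scipy.optimize import least_squares
t,s=pickle.load(open("ts.pkl","rb"))
T=lambda x,y:(120+(x+.5)/3-.5,130+(y+.5)/3-.5)
S=lambda x,y:(130+(x+.5)/3.3-.5,140+(y+.5)/3.3-.5)
for n,z,a,b in [("glue",88,(706,276),(636,474)),("roll",40,(530,267),(462,369)),("round",50,(287,299),(215,220)),("self",78,(64,287),(71,76)),
  ("p1",15,(255,91),(363,97)),("p2",15,(347,88),(440,145)),("p3",15,(439,85),(525,196)),("p4",15,(531,82),(614,250))]:
    print(n,at_z(t,*T(*a),z).round(1),at_z(s,*S(*b),z).round(1))
E
python3 m1.py
```

```text
glue [ 461.5 -274.1   88. ] [ 461.9 -275.1   88. ]
roll [ 470.4 -123.4   40. ] [ 471.8 -122.6   40. ]
round [439.9 101.4  50. ] [440.5 107.3  50. ]
self [449.7 298.7  78. ] [450.7 296.9  78. ]
p1 [640.9 139.8  15. ] [643.5 140.2  15. ]
p2 [644.2  50.3  15. ] [645.6  49.9  15. ]
p3 [647.4 -39.1  15. ] [649.6 -41.3  15. ]
p4 [ 650.6 -128.6   15. ] [ 653.  -130.6   15. ]
```

```bash
python3 - <<'E'
from h import *
import pickle
t,s=pickle.load(open("ts.pkl","rb"))
for z in range(250,700,50):
    a=at_z(t,200,68,z); b=at_z(t,400,68,z)
    print(z,a.round(0)[:2],b.round(0)[:2],proj(s,a).round(0),proj(s,b).round(0))
crop(s,200,0,312,130,2.4,"sh.png")
crop(t,60,40,300,60,2.6,"th.png")
E
```

```text
250 [813. 120.] [ 814. -345.] [286.  79.] [451. 158.]
300 [790. 112.] [ 791. -325.] [284.  66.] [447. 141.]
350 [767. 104.] [ 768. -304.] [282.  52.] [442. 123.]
400 [743.  95.] [ 744. -284.] [279.  37.] [437. 102.]
450 [720.  87.] [ 721. -263.] [277.  20.] [430.  79.]
500 [697.  79.] [ 698. -243.] [274.   0.] [423.  54.]
550 [674.  71.] [ 675. -222.] [270. -22.] [415.  25.]
600 [651.  62.] [ 651. -202.] [266. -47.] [405.  -8.]
650 [627.  54.] [ 628. -181.] [261. -76.] [393. -46.]
```

View pics/sh.png

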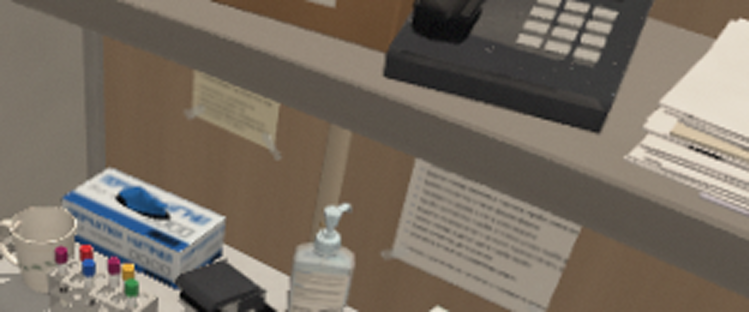

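View pics/th.png

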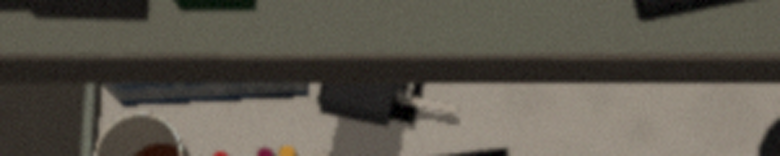

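Top and scene triangulation agree within about 2–3 mm for most points, though the round stamp's knob differs by 6 mm. The shelf edge is around x≈735, z≈415, so I'll stay low there. First I move over the self-inking stamp.

Request:
step_arm:
  series:
    - [0.5,-0.6875,0,0,0,0.261]
    - [0.5,-0.6875,0,0,0,0.261]
    - [0.5,-0.6875,0,0,0,0.261]
    - [0.5,-0.6875,0,0,0,0.261]
    - [0.5,-0.6875,0,0,0,0.261]
    - [0.5,-0.6875,0,0,0,0.261]
    - [0.5,-0.6875,0,0,0,0.261]
    - [0.5,-0.6875,0,0,0,0.261]
    - [0.5,-0.6875,0,0,0,0.261]
    - [0.5,-0.6875,0,0,0,0.261]
    - [0.5,-0.6875,0,0,0,0.261]
    - [0.5,-0.6875,0,0,0,0.261]
  jaw: 1

```text
clock: 1.25
position: [449.2, 298.7, 231.2]
ee_rot: [1.0, 0.0, -0.0, -0.0]
contact_force: [-0.1, -0.1, 0.3]
gripper_width: 85.4
```

```bash
cat > look.py <<'E'
import sys,pickle
from h import *
n=sys.argv[1]
d=arm.get_image("wrist");pickle.dump(d,open(n+".pkl","wb"))
cv2.imwrite(f"pics/{n}.png",cv2.resize(d["image"][:,:,::-1],None,fx=1.5,fy=1.5,interpolation=cv2.INTER_CUBIC))
s=arm.read_state();print(s["clock"],s["position"].round(1),s["ee_rot"].round(4),s["contact_force"].round(1),s["joints"].round(2),s["gripper_width"])
E
python3 look.py w1
```

```text
1.3 [449.  299.  231.3] [ 1.e+00  3.e-04 -0.e+00 -1.e-04] [-0.2 -0.1  0.2] [ 0.89  0.24 -0.2  -0.   -1.13  0.68] 85.36076342187667
```

View pics/w1.png

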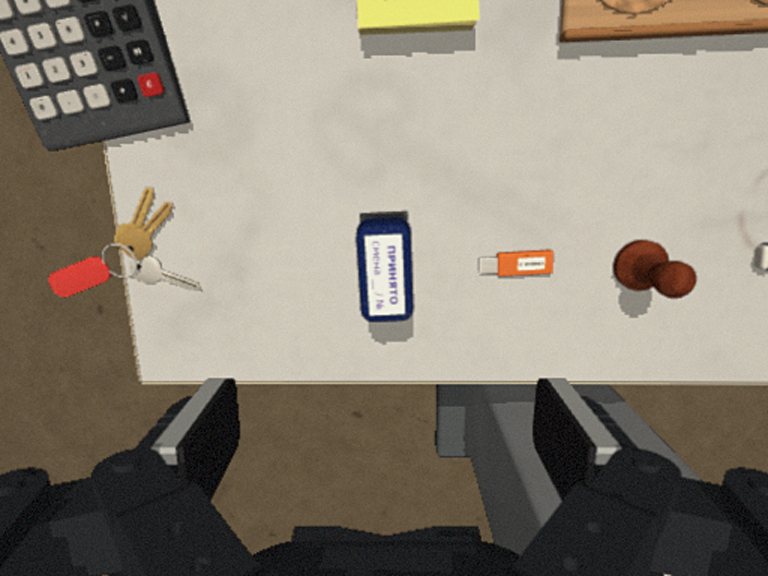

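The stamp's label is at (388,275), with its long side near-vertical in the picture and tilted a little. The round stamp's foot is at (641,265).

```bash
python3 - <<'E'
from h import *
import pickle
d=pickle.load(open("w1.pkl","rb"))
f=lambda x,y,z:at_z(d,(x+.5)/1.5-.5,(y+.5)/1.5-.5,z).round(1)
P=[f(*c,78) for c in [(369,236),(402,234),(407,314),(374,317)]];print(P,np.mean(P,0))
for a,b in [(0,3),(1,2)]:
    v=P[a]-P[b];print(np.degrees(np.arctan2(v[1],v[0])))
v=P[0]-P[1];print(np.degrees(np.arctan2(-v[0],v[1])))
print([f(*c,78) for c in [(357,268),(412,268),(384,218),(386,321)]])
print(f(676,278,60),f(641,265,8))
print(d["world_from_camera"][:3,3])
E
```

```text
[array([472.4, 309.2,  78. ]), array([473.6, 289.3,  78. ]), array([423.2, 285.7,  78. ]), array([421.2, 306.4,  78. ])] [447.6  297.65  78.  ]
3.1302448622191092
4.0856167799749
3.450843193751293
[array([452.7, 316.7,  78. ]), array([452.8, 283. ,  78. ]), array([483.2, 300.2,  78. ]), array([418.6, 298.9,  78. ])]
[442.3 111.   60. ] [439.7 107.5   8. ]
[518.74667637 298.94557816 374.85323571]
```

Request:
step_arm:
  series:
    - [0,-0.0015,-0.475,0,0,0.039]
    - [0,-0.0015,-0.475,0,0,0.039]
    - [0,-0.0015,-0.475,0,0,0.039]
    - [0,-0.0015,-0.475,0,0,0.039]
    - [0,-0.0015,-0.475,0,0,0.039]
    - [0,-0.0015,-0.475,0,0,0.039]
    - [0,-0.0015,-0.475,0,0,0.039]

```text
clock: 1.88
position: [448.9, 298.1, 40.6]
ee_rot: [1.0, 0.031, -0.001, 0.001]
contact_force: [0.0, -0.8, 0.4]
gripper_width: 85.2
```

Request:
step_arm:
  series:
    - [0,0,0,0,0,0]
    - [0,0,0,0,0,0]
    - [0,0,0,0,0,0]
    - [0,0,0,0,0,0]
    - [0,0,0,0,0,0]
    - [0,0,0,0,0,0]
    - [0,0,0,0,0,0]
    - [0,0,0,0,0,0]
  jaw: -1

```text
clock: 2.55
position: [450.5, 298.4, 43.0]
ee_rot: [1.0, 0.03, 0.001, -0.001]
contact_force: [-0.9, 1.4, 6.4]
gripper_width: 33.8
```

```bash
python3 look.py w2
```

```text
2.6 [450.5 298.5  43.1] [ 0.9995  0.0305  0.0013 -0.0012] [-1.6  1.4  7. ] [ 0.89  0.46 -0.43  0.   -0.68  0.75] 33.37620827213181
```

View pics/w2.png

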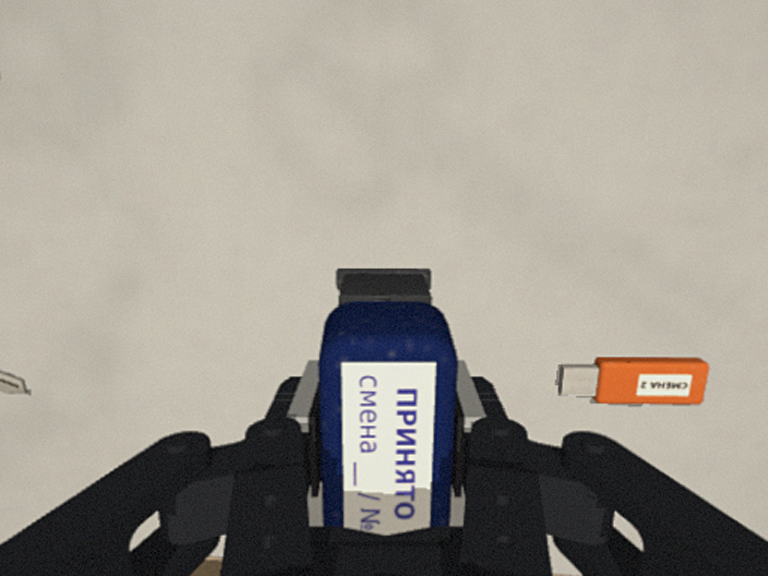

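Grip is good (width 33, stamp held between the fingers). Lifting, then moving to a viewpoint just in front of the strip.

Request:
step_arm:
  series:
    - [0,0,0.05,0,0,0]
    - [0,0,0.15,0,0,0]
    - [0,0,0.25,0,0,0]
    - [0,0,0.3475,0,0,0]
    - [0.03,-0.09,0.3475,0,0,0]
    - [0.06,-0.18,0.3475,0,0,0]
    - [0.09,-0.275,0.3475,0,0,0]
    - [0.12,-0.37,0.3475,0,0,0]
    - [0.15,-0.465,0.3475,0,0,0]
    - [0.18,-0.56,0.3475,0,0,0]
    - [0.21,-0.655,0.3475,0,0,0]
    - [0.24,-0.75,0.3475,0,0,0]

```text
clock: 3.6
position: [545.4, -4.7, 180.4]
ee_rot: [1.0, 0.03, -0.0, -0.0]
contact_force: [0.9, 1.1, -0.9]
gripper_width: 33.8
```

Request:
step_arm:
  series:
    - [0.035,-0.095,0,0,0,0]
    - [0.035,-0.095,0,0,0,0]
    - [0.035,-0.095,0,0,0,0]
    - [0.035,-0.095,0,0,0,0]

```text
clock: 3.93
position: [559.0, -41.0, 180.0]
ee_rot: [1.0, 0.03, -0.0, -0.0]
contact_force: [0.7, 0.7, -2.5]
gripper_width: 33.5
```

```bash
python3 look.py w3
```

```text
3.9833 [559.1 -40.3 180.2] [ 9.995e-01  3.030e-02 -3.000e-04 -1.000e-04] [ 0.2  0.4 -0.7] [ 0.22  0.32 -0.23 -0.   -1.03  1.41] 33.70151005603114
```

View pics/w3.png

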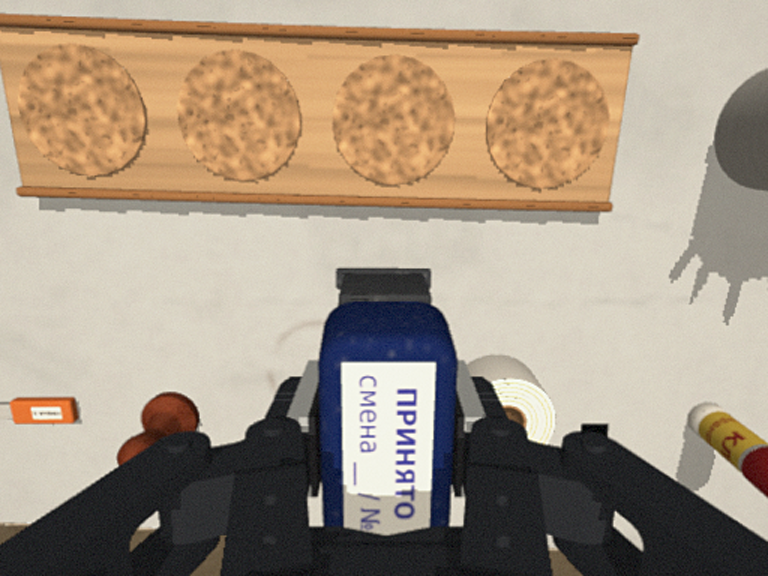

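```bash
cat > m3.py <<'E'
from h import *
import pickle
d=pickle.load(open("w3.pkl","rb"))
f=lambda x,y,z:at_z(d,(x+.5)/1.5-.5,(y+.5)/1.5-.5,z)
P=[]
for x0,x1,y0,y1 in [(18,146,43,177),(178,301,50,181),(333,455,54,186),(487,609,58,190)]:
    xm,ym=(x0+x1)/2,(y0+y1)/2
    # extents
    a=f(x0,ym,14.5);b=f(x1,ym,14.5);c=f(xm,y0,14.5);e=f(xm,y1,14.5)
    P.append([(c[0]+e[0])/2,(a[1]+b[1])/2]);print(P[-1],abs(a-b)[1],abs(c-e)[0])
P=np.array(P)
from scipy.optimize import least_squares
Y=np.array([135,45,-45,-135.])
g=lambda q:np.c_[q[0]-np.sin(q[2])*Y,q[1]+np.cos(q[2])*Y]
r=least_squares(lambda q:(g(q)-P).ravel(),[645,5,0.03]);print(r.x,g(r.x).round(1),r.fun.round(1))
print("foot/roll",f(170,412,5),f(511,415,40))
E
python3 m3.py
```

```text
[np.float64(640.9426282229301), np.float64(140.56283148321424)] 72.92951482752528 73.20036083337402
[np.float64(644.0908129240377), np.float64(50.152852858770224)] 71.43343620227323 71.93354214682006
[np.float64(647.2503270097843), np.float64(-39.989340266193665)] 71.3814951072543 72.54843550185853
[np.float64(650.3039394421465), np.float64(-130.18623441585203)] 71.0927927403403 72.33646689458078
[6.45646927e+02 5.13502742e+00 3.46091972e-02] [[ 641.   140.1]
 [ 644.1   50.1]
 [ 647.2  -39.8]
 [ 650.3 -129.8]] [ 0.  -0.5 -0.  -0.  -0.   0.2  0.   0.4]
foot/roll [443.58669471 106.26335119   5.        ] [ 474.76749581 -125.54363368   40.        ]
```

```bash
python3 - <<'E'
exec(open("m3.py").read().split("P=[]")[0])
print(f(341,362,215),f(436,362,215), "grip sides", f(321,340,205),f(456,340,205),"grip far top",f(388,305,205))
E
```

```text
[581.10988245 -28.81050228 215.        ] [582.47686031 -51.21773594 215.        ] grip sides [582.47619066 -22.78924961 205.        ] [584.56867934 -57.11218335 205.        ] grip far top [592.80990947 -39.2504533  205.        ]
```

Pads fit the 90 mm grid with residuals ≤0.5 mm. Placing the self-inking stamp on the pad second from the pot.

Request:
step_arm:
  series:
    - [0.1,0,0,0,0,0]
    - [0.19,0,0,0,0,0]
    - [0.2265,0,-0.06,0,0,0]
    - [0.2265,0,-0.15,0,0,0]
    - [0.2265,0,-0.23,0,0,0]
    - [0.2265,0,-0.27,0,0,0]
    - [0.2265,0,-0.285,0,0,0]
    - [0.2265,0,-0.295,0,0,0]
    - [0.2265,0,-0.3,0,0,0]
    - [0.2265,0,-0.303,0,0,0]
    - [0.2265,0,-0.303,0,0,0]
    - [0.2265,0,-0.303,0,0,0]

```text
clock: 4.98
position: [650.9, -40.4, 60.6]
ee_rot: [1.0, 0.03, 0.001, -0.0]
contact_force: [-0.6, -0.2, -0.4]
gripper_width: 33.5
```

```bash
python3 look.py w4
```

```text
5.0333 [650.8 -40.5  60.4] [ 9.995e-01  3.030e-02  1.200e-03 -1.000e-04] [-0.4  0.7 -1.4] [ 0.19  0.58 -0.12  0.   -0.86  1.45] 33.530853459808306
```

View pics/w4.png

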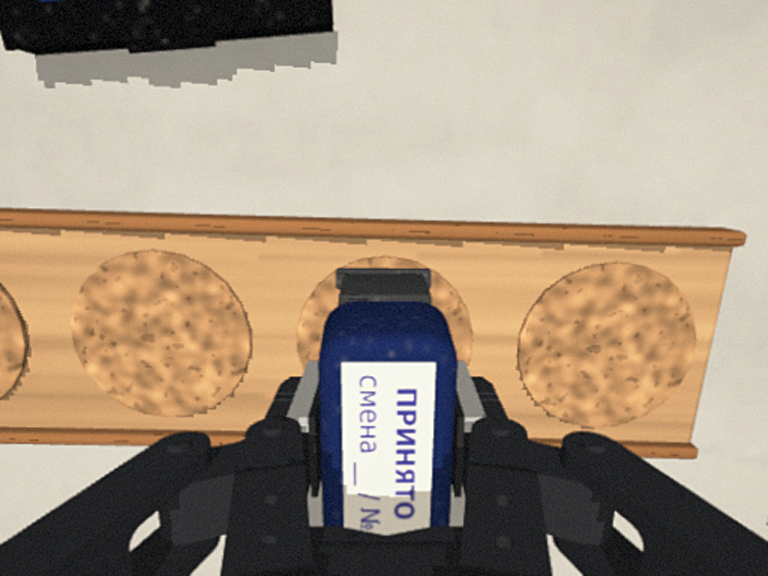

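Stamp is laterally centred over the pad (foot 337–431 vs pad 298–472) and about 2 mm above it. Lowering gently.

Request:
step_arm:
  series:
    - [0,0,-0.002,0,0,0]
    - [0,0,-0.004,0,0,0]
    - [0,0,-0.005,0,0,0]
    - [0,0,-0.005,0,0,0]
    - [0,0,-0.005,0,0,0]

```text
clock: 5.45
position: [650.5, -40.6, 58.1]
ee_rot: [1.0, 0.03, 0.001, 0.0]
contact_force: [-1.5, 1.2, 5.2]
gripper_width: 33.6
```

Touched down at 5 N. Now release.

Request:
step_arm:
  series:
    - [0,0,0,0,0,0]
    - [0,0,0,0,0,0]
    - [0,0,0,0,0,0]
    - [0,0,0,0,0,0]
    - [0,0,0,0,0,0]
    - [0,0,0.01,0,0,0]
    - [0,0,0.05,0,0,0]
    - [0,0,0.15,0,0,0]
    - [0,0,0.25,0,0,0]
    - [0,0,0.3,0,0,0]
    - [0,0,0.3,0,0,0]
  jaw: 0.7

```text
clock: 6.37
position: [653.6, -40.6, 184.5]
ee_rot: [1.0, 0.031, 0.007, 0.0]
contact_force: [0.3, -0.1, 0.4]
gripper_width: 72.3
```

```bash
python3 look.py w5
```

```text
6.4167 [651.8 -40.4 181.1] [ 9.995e-01  3.040e-02  3.700e-03 -3.000e-04] [-0.6  0.8 -1.2] [ 0.19  0.46  0.    0.   -1.1   1.45] 72.50905751119558
```

View pics/w5.png

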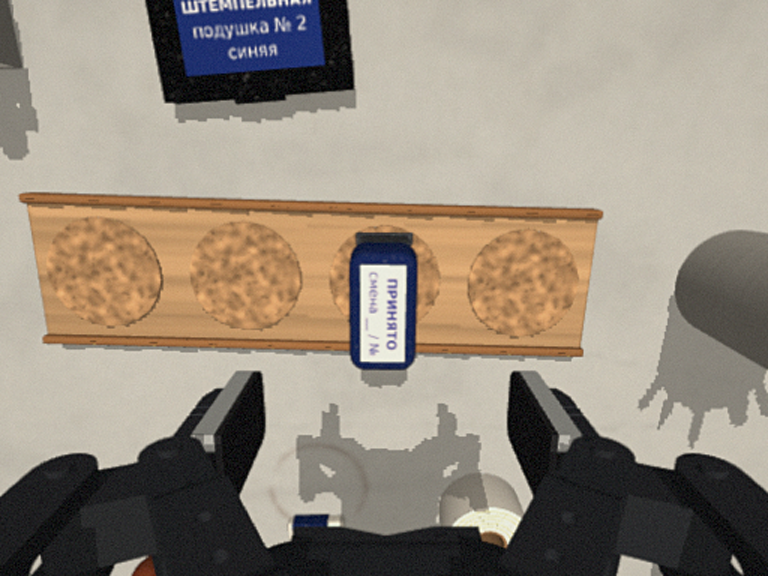

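The stamp stands on the third pad (label ~(385,313)). Checking its position numerically.

```bash
python3 - <<'E'
from h import *
import pickle
d=pickle.load(open("w5.pkl","rb"))
f=lambda x,y,z:at_z(d,(x+.5)/1.5-.5,(y+.5)/1.5-.5,z).round(1)
P=[f(*c,93) for c in [(362,264),(406,264),(407,362),(363,361)]];print(np.mean(P,0))
print("pad3 x-extent y",f(330,277,15),f(440,277,15), "far edge",f(385,226,15),"foot far",f(385,232,15), "grip y",f(350,290,90),f(416,290,90))
print("p4",f(468,282,15),f(579,282,15),f(523,229,15),f(523,338,15),"p2",f(191,275,15),f(301,275,15),f(246,221,15),f(246,329,15))
E
```

```text
[648.675 -40.025  93.   ]
pad3 x-extent y [647.6  -4.5  15. ] [652.1 -75.7  15. ] far edge [682.7 -38.   15. ] foot far [679.  -38.2  15. ] grip y [659.2 -22.2  90. ] [661.2 -54.9  90. ]
p4 [649.9 -94.1  15. ] [ 654.4 -165.8   15. ] [ 686.3 -125.    15. ] [ 613.8 -134.9   15. ] p2 [643.2  85.1  15. ] [647.7  14.3  15. ] [680.3  49.3  15. ] [608.5  50.2  15. ]
```

Stamp foot's far edge is at x=679 and the centre comes out within 1–2 mm of the pad centre. Next, the glue stick.

Request:
step_arm:
  series:
    - [-0.4715,-0.584,0.0575,0,0,0]
    - [-0.4715,-0.584,0.0575,0,0,0]
    - [-0.4715,-0.584,0.0575,0,0,0]
    - [-0.4715,-0.584,0.0575,0,0,0]
    - [-0.4715,-0.584,0.0575,0,0,0]
    - [-0.4715,-0.584,0.0575,0,0,0]
    - [-0.4715,-0.584,0.0575,0,0,0]
    - [-0.4715,-0.584,0.0575,0,0,0]
    - [-0.4715,-0.584,0.0575,0,0,0]
    - [-0.4715,-0.584,0.0575,0,0,0]
    - [-0.4715,-0.584,0.0575,0,0,0]
  jaw: 1

```text
clock: 7.33
position: [461.9, -273.6, 199.4]
ee_rot: [1.0, 0.031, -0.0, -0.0]
contact_force: [0.6, -0.8, -0.3]
gripper_width: 85.6
```

```bash
python3 look.py w6
```

```text
7.3833 [ 462.1 -273.4  199.5] [ 9.995e-01  3.090e-02 -4.000e-04 -2.000e-04] [-0.7  1.   0.8] [-0.23  0.26 -0.26 -0.   -1.05  1.86] 85.31397078054101
```

View pics/w6.png

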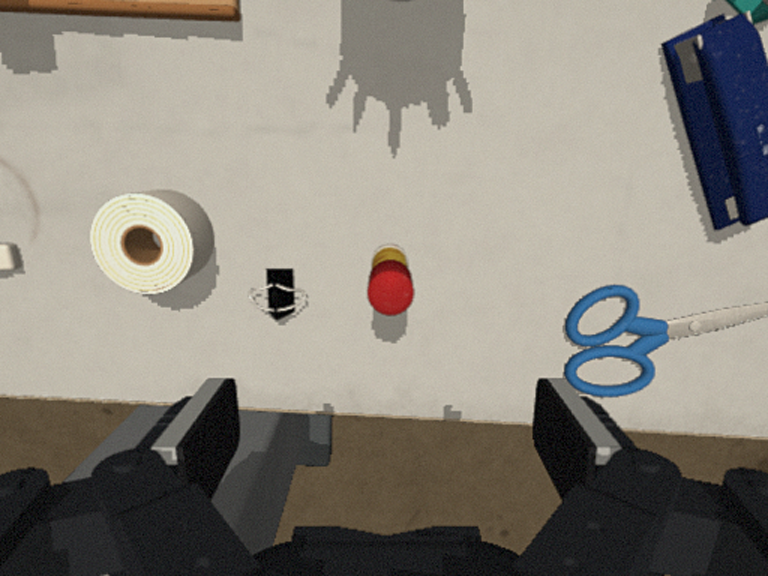

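Glue cap at (390,289), roll top face at (142,244).

```bash
python3 - <<'E'
from h import *
import pickle
d=pickle.load(open("w6.pkl","rb"))
f=lambda x,y,z:at_z(d,(x+.5)/1.5-.5,(y+.5)/1.5-.5,z).round(1)
print("cap",f(390,289,86),f(367,289,86),f(413,289,86),f(390,264,88),f(390,315,84),"roll",f(142,244,40),f(91,244,40),f(193,244,40),f(142,194,40),f(142,294,40))
E
```

```text
cap [ 462.9 -275.4   86. ] [ 462.1 -263.1   86. ] [ 463.6 -287.7   86. ] [ 476.9 -274.5   88. ] [ 447.6 -276.4   84. ] roll [ 469.5 -122.9   40. ] [467.5 -92.   40. ] [ 471.5 -153.9   40. ] [ 499.8 -125.1   40. ] [ 437.5 -120.5   40. ]
```

Request:
step_arm:
  series:
    - [0,-0.0035,-0.1,0,0,0]
    - [0,-0.0035,-0.2,0,0,0]
    - [0,-0.0035,-0.3,0,0,0]
    - [0,-0.0035,-0.38,0,0,0]
    - [0,-0.0035,-0.42,0,0,0]
    - [0,-0.0035,-0.42,0,0,0]
    - [0,-0.0035,-0.42,0,0,0]
  jaw: 0.3

```text
clock: 7.97
position: [462.1, -274.8, 31.3]
ee_rot: [1.0, 0.031, -0.001, -0.0]
contact_force: [1.1, -1.5, -0.6]
gripper_width: 55.5
```

Request:
step_arm:
  series:
    - [0,0,0,0,0,0]
    - [0,0,0,0,0,0]
    - [0,0,0,0,0,0]
    - [0,0,0,0,0,0]
    - [0,0,0,0,0,0]
    - [0,0,0,0,0,0]
    - [0,0,0,0,0,0]
  jaw: -1

```text
clock: 8.55
position: [463.1, -275.9, 34.0]
ee_rot: [1.0, 0.03, 0.002, 0.001]
contact_force: [0.8, 2.0, 7.0]
gripper_width: 24.1
```

```bash
python3 look.py w7
```

```text
8.6 [ 463.1 -275.9   34. ] [9.995e-01 3.050e-02 2.000e-03 6.000e-04] [0.  1.7 6.7] [-0.24  0.47 -0.44  0.   -0.66  1.87] 24.33537401950813
```

View pics/w7.png

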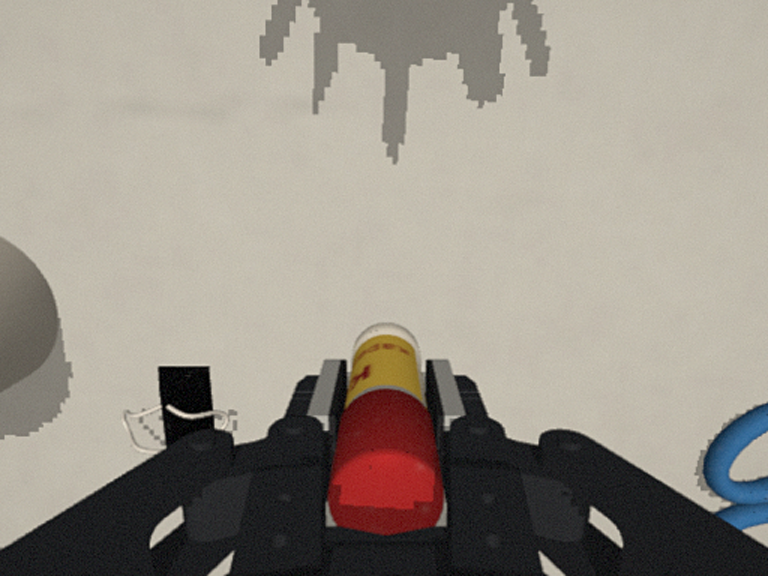

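Glue stick held at width 24, upright. I'll route it in y first to stay clear of the pot, then over its pad.

Request:
step_arm:
  series:
    - [0,0,0.05,0,0,0]
    - [0,0,0.15,0,0,0]
    - [0,0,0.25,0,0,0]
    - [0,0.05,0.32,0,0,0]
    - [0,0.14,0.34,0,0,0]
    - [0,0.23,0.34,0,0,0]
    - [0.02,0.32,0.34,0,0,0]
    - [0.1,0.364,0.34,0,0,0]
    - [0.19,0.364,0.34,0,0,0]
    - [0.28,0.364,0.34,0,0,0]
    - [0.28,0.364,0.34,0,0,0]
    - [0.28,0.364,0.34,0,0,0]

```text
clock: 9.6
position: [574.3, -129.7, 167.2]
ee_rot: [1.0, 0.03, -0.001, -0.0]
contact_force: [-1.2, -0.0, 0.4]
gripper_width: 24.5
```

```bash
python3 look.py w8
```

```text
9.65 [ 573.1 -129.9  167.4] [ 9.995e-01  3.000e-02 -9.000e-04 -2.000e-04] [-0.2 -0.1  0.3] [ 0.05  0.37 -0.18 -0.   -1.02  1.58] 24.440435016883576
```

View pics/w8.png

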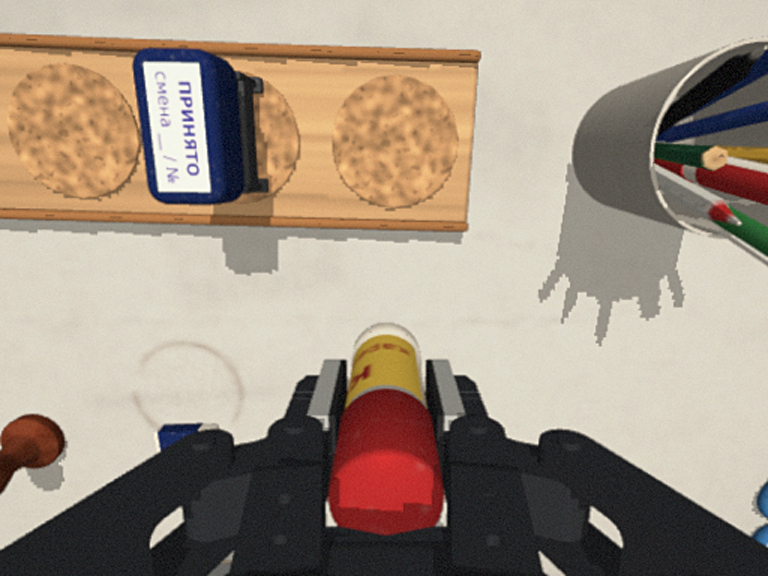

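```bash
python3 - <<'E'
from h import *
import pickle
d=pickle.load(open("w8.pkl","rb"))
f=lambda x,y,z:at_z(d,(x+.5)/1.5-.5,(y+.5)/1.5-.5,z).round(1)
zb=133.4
print("bottom far",f(387,323,zb),"sides",f(353,340,zb),f(420,340,zb))
a,b,c,e=f(332,141,15),f(459,141,15),f(395,74,15),f(395,209,15)
print("pad4",(c+e)[0]/2,(a+b)[1]/2, "stamp label",f(176,128,93))
E
```

```text
bottom far [ 583.2 -129.3  133.4] sides [ 575.6 -116.8  133.4] [ 577.2 -142.3  133.4]
pad4 650.2 -130.0 stamp label [649.  -37.8  93. ]
```

Request:
step_arm:
  series:
    - [0.08,0,0,0,0,0]
    - [0.16,0,0,0,0,0]
    - [0.196,-0.001,-0.04,0,0,0]
    - [0.196,-0.001,-0.12,0,0,0]
    - [0.196,-0.001,-0.2,0,0,0]
    - [0.196,-0.001,-0.25,0,0,0]
    - [0.196,-0.001,-0.275,0,0,0]
    - [0.196,-0.001,-0.287,0,0,0]
    - [0.196,-0.001,-0.291,0,0,0]
    - [0.196,-0.001,-0.2935,0,0,0]
    - [0.196,-0.001,-0.2935,0,0,0]
    - [0.196,-0.001,-0.2935,0,0,0]

```text
clock: 10.65
position: [652.8, -130.4, 52.4]
ee_rot: [1.0, 0.03, 0.001, 0.0]
contact_force: [0.2, -0.2, -0.1]
gripper_width: 24.7
```

```bash
python3 look.py w9
```

```text
10.7 [ 652.7 -130.4   52.2] [9.995e-01 3.030e-02 1.300e-03 1.000e-04] [ 0.  -1.  -0.6] [ 0.05  0.61 -0.09  0.   -0.86  1.59] 24.46350432209263
```

View pics/w9.png

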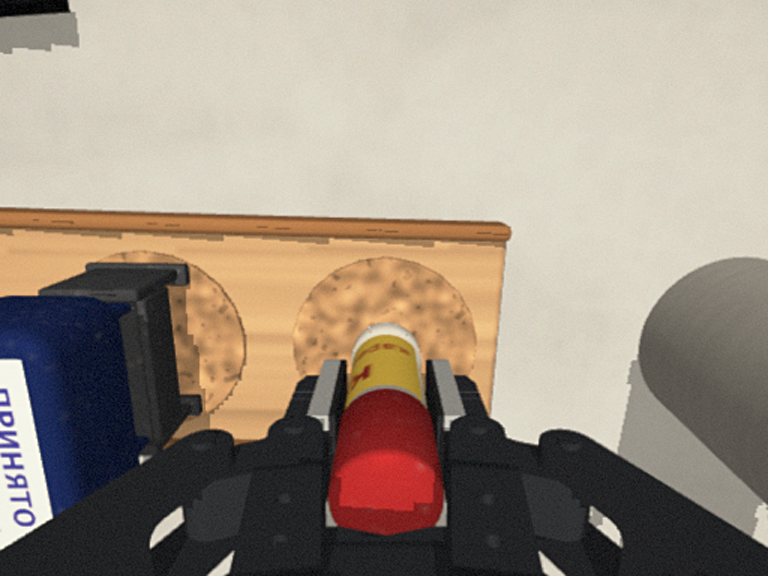

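```bash
python3 - <<'E'
from h import *
import pickle
d=pickle.load(open("w9.pkl","rb"))
f=lambda x,y,z:at_z(d,(x+.5)/1.5-.5,(y+.5)/1.5-.5,z).round(1)
print(f(385,257,15),f(387,323,18),"pad",f(294,335,15),f(476,335,15),"glue",f(353,345,20),f(420,345,20),"stampfeet",f(180,265,15),f(195,404,15),f(89,264,15))
E
```

```text
[ 686.3 -127.8   15. ] [ 661.6 -130.1   18. ] pad [653.5 -94.5  15. ] [ 657.8 -164.9   15. ] glue [ 652.7 -117.7   20. ] [ 654.3 -143.1   20. ] stampfeet [678.5 -52.   15. ] [621.5 -55.2  15. ] [676.8 -18.7  15. ]
```

Glue stick is within ~1.5 mm of pad centre. Small nudge, then lower.

Request:
step_arm:
  series:
    - [0.0025,0.001,-0.002,0,0,0]
    - [0.0025,0.001,-0.004,0,0,0]
    - [0.0025,0.001,-0.006,0,0,0]
    - [0.0025,0.001,-0.0075,0,0,0]
    - [0.0025,0.001,-0.0075,0,0,0]
    - [0.0025,0.001,-0.0075,0,0,0]

```text
clock: 11.2
position: [653.3, -130.0, 49.1]
ee_rot: [1.0, 0.03, 0.0, 0.0]
contact_force: [-1.4, 1.8, 5.7]
gripper_width: 24.1
```

Request:
step_arm:
  series:
    - [0,0,0,0,0,0]
    - [0,0,0,0,0,0]
    - [0,0,0,0,0,0]
    - [0,0,0,0,0,0]
    - [0,0,0,0,0,0]
    - [0,0,0.01,0,0,0]
    - [0,0,0.05,0,0,0]
    - [0,0,0.15,0,0,0]
    - [0,0,0.25,0,0,0]
    - [0,0,0.3,0,0,0]
    - [0,0,0.3,0,0,0]
  jaw: 0.3

```text
clock: 12.12
position: [656.4, -130.5, 175.2]
ee_rot: [1.0, 0.031, 0.006, 0.001]
contact_force: [0.1, 0.8, -0.3]
gripper_width: 55.4
```

```bash
python3 look.py w10
```

```text
12.1667 [ 654.7 -130.1  171.8] [9.995e-01 3.030e-02 3.800e-03 2.000e-04] [-1.4  0.3 -0.9] [ 0.05  0.5   0.03  0.   -1.1   1.59] 55.50234163112549
```

View pics/w10.png

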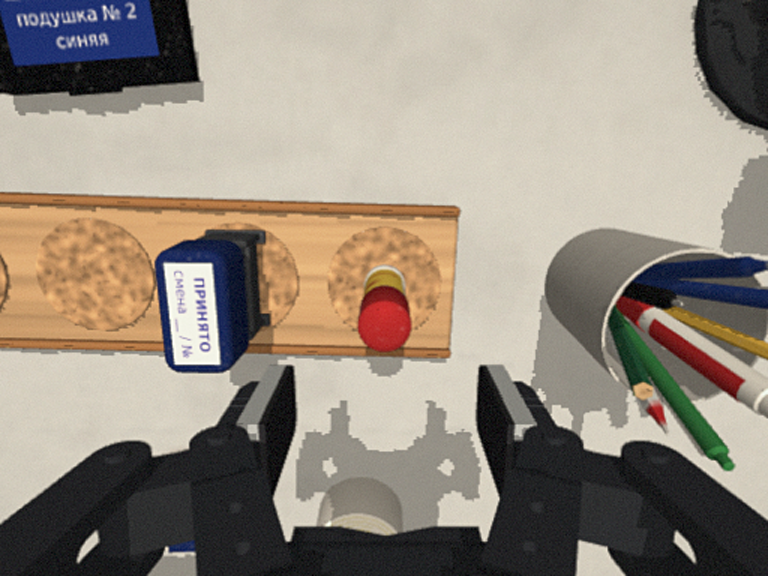

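Glue stick stands on the pad nearest the pot. Next, the round stamp.

Request:
step_arm:
  series:
    - [-0.5325,0.5925,0.055,0,0,0]
    - [-0.5325,0.5925,0.055,0,0,0]
    - [-0.5325,0.5925,0.055,0,0,0]
    - [-0.5325,0.5925,0.055,0,0,0]
    - [-0.5325,0.5925,0.055,0,0,0]
    - [-0.5325,0.5925,0.055,0,0,0]
    - [-0.5325,0.5925,0.055,0,0,0]
    - [-0.5325,0.5925,0.055,0,0,0]
    - [-0.5325,0.5925,0.055,0,0,0]
    - [-0.5325,0.5925,0.055,0,0,0]
    - [-0.5325,0.5925,0.055,0,0,0]
    - [-0.5325,0.5925,0.055,0,0,0]
  jaw: 0.5

```text
clock: 13.17
position: [440.3, 106.3, 189.1]
ee_rot: [1.0, 0.03, -0.001, 0.0]
contact_force: [1.0, -1.1, 0.2]
gripper_width: 64.1
```

```bash
python3 look.py w11
```

```text
13.2167 [440.4 106.2 189.1] [ 9.996e-01  2.930e-02 -5.000e-04  3.000e-04] [-0.2 -0.6  0.2] [ 0.6   0.13 -0.46  0.   -0.98  1.03] 64.26715549703145
```

View pics/w11.png

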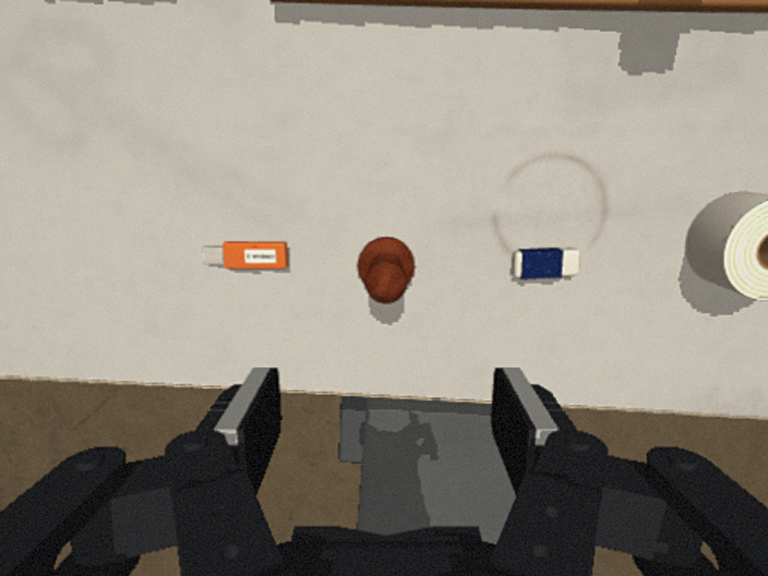

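Foot spans cols 358–415 with its top edge at row 237. The knob is centred near (387,280).

```bash
python3 - <<'E'
from h import *
import pickle
d=pickle.load(open("w11.pkl","rb"))
f=lambda x,y,z:at_z(d,(x+.5)/1.5-.5,(y+.5)/1.5-.5,z).round(1)
print(f(358,266,6),f(415,266,6),"far",f(386,237,6),"knob",f(387,280,52),f(362,276,50),f(413,276,50))
E
```

```text
[437.3 125.1   6. ] [439.6  86.8   6. ] far [458.  107.5   6. ] knob [440.2 105.9  52. ] [441.2 120.6  50. ] [443.   90.8  50. ]
```

Request:
step_arm:
  series:
    - [-0.0025,0,-0.1,0,0,0]
    - [-0.0025,0,-0.2,0,0,0]
    - [-0.0025,0,-0.3,0,0,0]
    - [-0.0025,0,-0.37,0,0,0]
    - [-0.0025,0,-0.4,0,0,0]
    - [-0.0025,0,-0.4,0,0,0]
    - [-0.0025,0,-0.4,0,0,0]

```text
clock: 13.8
position: [439.3, 106.2, 29.0]
ee_rot: [1.0, 0.03, -0.001, 0.001]
contact_force: [-0.2, 0.4, -0.2]
gripper_width: 64.3
```

Request:
step_arm:
  series:
    - [0,0,0,0,0,0]
    - [0,0,0,0,0,0]
    - [0,0,0,0,0,0]
    - [0,0,0,0,0,0]
    - [0,0,0,0,0,0]
    - [0,0,0,0,0,0]
    - [0,0,0,0,0,0]
    - [0,0,0,0,0,0]
  jaw: -1

```text
clock: 14.47
position: [440.0, 107.6, 31.1]
ee_rot: [1.0, 0.031, 0.001, -0.001]
contact_force: [-0.6, 0.1, 6.3]
gripper_width: 21.1
```

```bash
python3 look.py w12
```

```text
14.5167 [440.  107.7  31.1] [ 9.995e-01  3.060e-02  1.400e-03 -7.000e-04] [-0.6 -0.6  5.1] [ 0.6   0.37 -0.65  0.   -0.55  1.03] 20.649760488890777
```

View pics/w12.png

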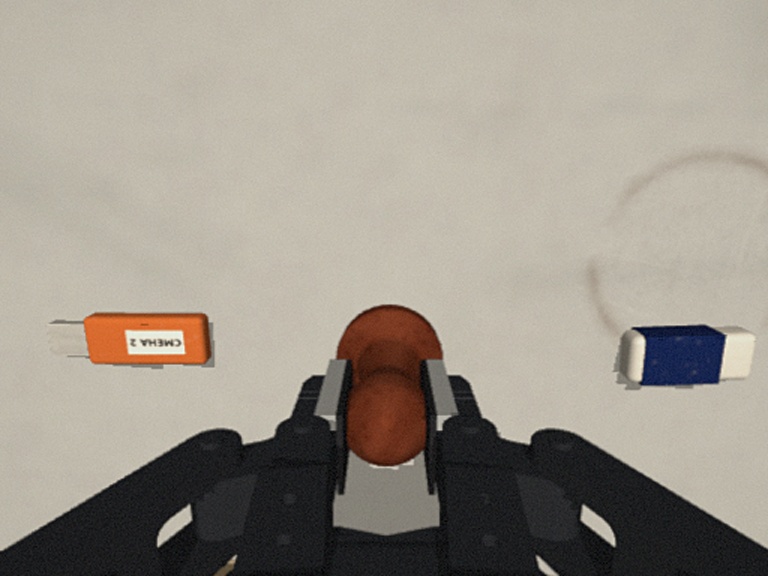

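```bash
python3 - <<'E'
from h import *
import pickle
d=pickle.load(open("w12.pkl","rb"))
f=lambda x,y,z:at_z(d,(x+.5)/1.5-.5,(y+.5)/1.5-.5,z).round(1)
print(f(389,306,4),f(338,355,5),f(441,355,5),"knob near",f(387,465,50))
E
```

```text
[457.7 107.9   4. ] [438.1 125.4   5. ] [440.5  87.6   5. ] knob near [423.7 106.5  50. ]
```

Request:
step_arm:
  series:
    - [0,0,0.04,0,0,0]
    - [0,0,0.12,0,0,0]
    - [0,0,0.22,0,0,0]
    - [0,0,0.3,0,0,0]
    - [0.08,-0.022,0.325,0,0,0]
    - [0.17,-0.047,0.325,0,0,0]
    - [0.26,-0.071,0.325,0,0,0]
    - [0.35,-0.096,0.325,0,0,0]
    - [0.44,-0.12,0.325,0,0,0]
    - [0.5,-0.137,0.325,0,0,0]
    - [0.515,-0.141,0.325,0,0,0]
    - [0.515,-0.141,0.325,0,0,0]

```text
clock: 15.52
position: [645.7, 49.9, 158.6]
ee_rot: [1.0, 0.029, -0.001, 0.0]
contact_force: [-0.8, -0.4, -1.0]
gripper_width: 20.8
```

Request:
step_arm:
  series:
    - [0,0,-0.08,0,0,0]
    - [0,0,-0.16,0,0,0]
    - [0,0,-0.22,0,0,0]
    - [0,0,-0.255,0,0,0]
    - [0,0,-0.275,0,0,0]
    - [0,0,-0.283,0,0,0]
    - [0,0,-0.283,0,0,0]
    - [0,0,-0.283,0,0,0]

```text
clock: 16.18
position: [645.4, 51.1, 47.9]
ee_rot: [1.0, 0.03, 0.001, -0.0]
contact_force: [0.3, 0.5, 0.4]
gripper_width: 20.9
```

```bash
python3 look.py w13
```

```text
16.2333 [645.5  51.1  47.9] [ 9.995e-01  3.040e-02  1.300e-03 -4.000e-04] [-0.2  0.6 -0.5] [ 0.33  0.59 -0.15  0.   -0.83  1.3 ] 20.971896949596488
```

View pics/w13.png

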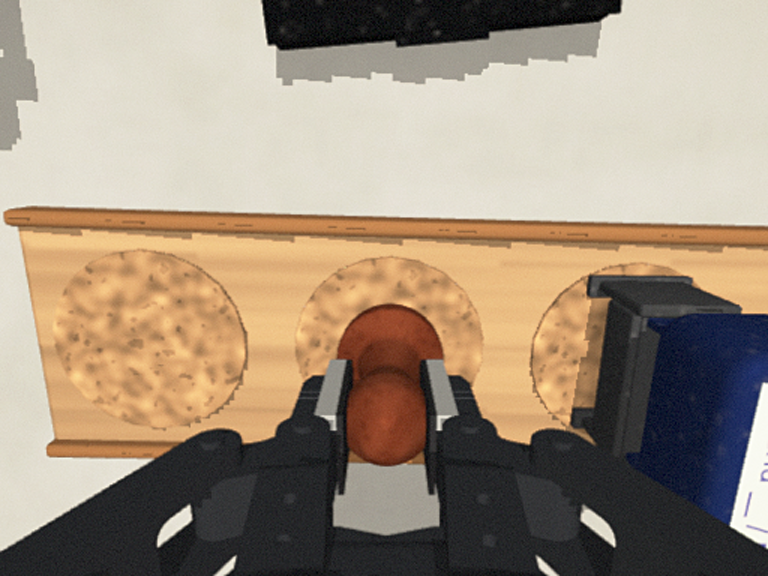

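```bash
python3 - <<'E'
from h import *
import pickle
d=pickle.load(open("w13.pkl","rb"))
f=lambda x,y,z:at_z(d,(x+.5)/1.5-.5,(y+.5)/1.5-.5,z).round(1)
print("pad far",f(389,256,15),"foot far",f(389,305,21),"pad y",f(295,345,15),f(483,345,15),"foot",f(337,355,21),f(442,355,21))
E
```

```text
pad far [680.2  52.4  15. ] foot far [663.6  51.4  21. ] pad y [643.7  85.9  15. ] [648.2  14.6  15. ] foot [643.1  69.3  21. ] [645.6  30.6  21. ]
```

Centred (gap 16.6 mm vs 16.5 expected, y within 0.3 mm). Lowering.

Request:
step_arm:
  series:
    - [0,0,-0.002,0,0,0]
    - [0,0,-0.004,0,0,0]
    - [0,0,-0.0055,0,0,0]
    - [0,0,-0.0055,0,0,0]
    - [0,0,-0.0055,0,0,0]

```text
clock: 16.65
position: [646.0, 50.7, 46.2]
ee_rot: [1.0, 0.03, 0.001, -0.0]
contact_force: [-0.9, 0.8, 6.6]
gripper_width: 20.5
```

Request:
step_arm:
  series:
    - [0,0,0,0,0,0]
    - [0,0,0,0,0,0]
    - [0,0,0,0,0,0]
    - [0,0,0,0,0,0]
    - [0,0,0,0,0,0]
    - [0,0,0.01,0,0,0]
    - [0,0,0.05,0,0,0]
    - [0,0,0.15,0,0,0]
    - [0,0,0.25,0,0,0]
    - [0,0,0.32,0,0,0]
    - [0,0,0.32,0,0,0]
  jaw: 0.3

```text
clock: 17.57
position: [649.1, 51.1, 181.0]
ee_rot: [0.999, 0.031, 0.007, -0.001]
contact_force: [0.4, 0.2, 0.4]
gripper_width: 55.4
```

```bash
python3 look.py w14
```

```text
17.6167 [647.2  51.1 177.2] [ 0.9995  0.0304  0.0046 -0.001 ] [ 0.3 -0.7 -1.1] [ 0.33  0.46 -0.01  0.   -1.09  1.3 ] 55.284221284838864
```

View pics/w14.png

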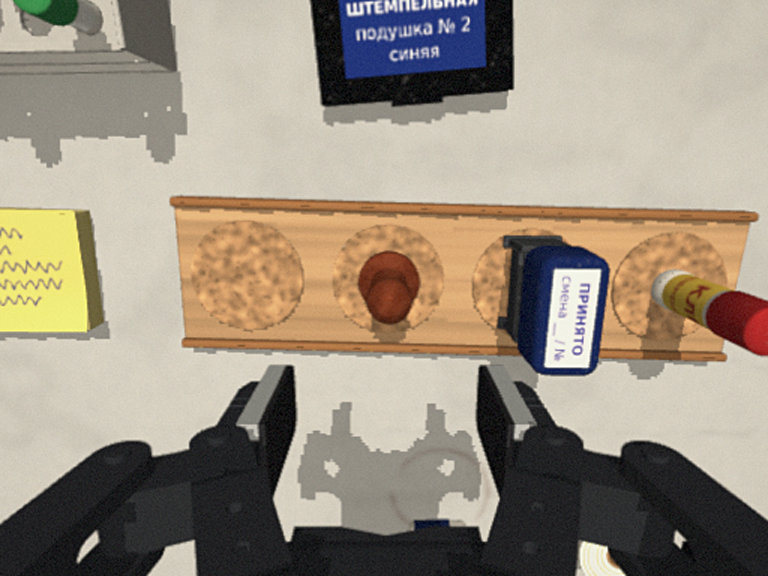

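All three standing. Now the label roll.

Request:
step_arm:
  series:
    - [-0.4375,-0.434,0,0,0,0]
    - [-0.4375,-0.434,0,0,0,0]
    - [-0.4375,-0.434,0,0,0,0]
    - [-0.4375,-0.434,0,0,0,0]
    - [-0.4375,-0.434,0,0,0,0]
    - [-0.4375,-0.434,0,0,0,0]
    - [-0.4375,-0.434,0,0,0,0]
    - [-0.4375,-0.434,0,0,0,0]
    - [-0.4375,-0.434,0,0,0,0]
    - [-0.4375,-0.434,0,0,0,0]
  jaw: 1

```text
clock: 18.45
position: [470.7, -122.5, 172.0]
ee_rot: [1.0, 0.031, -0.0, -0.0]
contact_force: [-0.1, 0.1, 0.7]
gripper_width: 85.2
```

```bash
python3 look.py w15
```

```text
18.5 [ 470.8 -122.3  171.9] [ 9.995e-01  3.080e-02 -2.000e-04 -0.000e+00] [-0.1  0.1  0.4] [ 0.08  0.21 -0.41 -0.   -0.95  1.55] 85.48505654646205
```

View pics/w15.png

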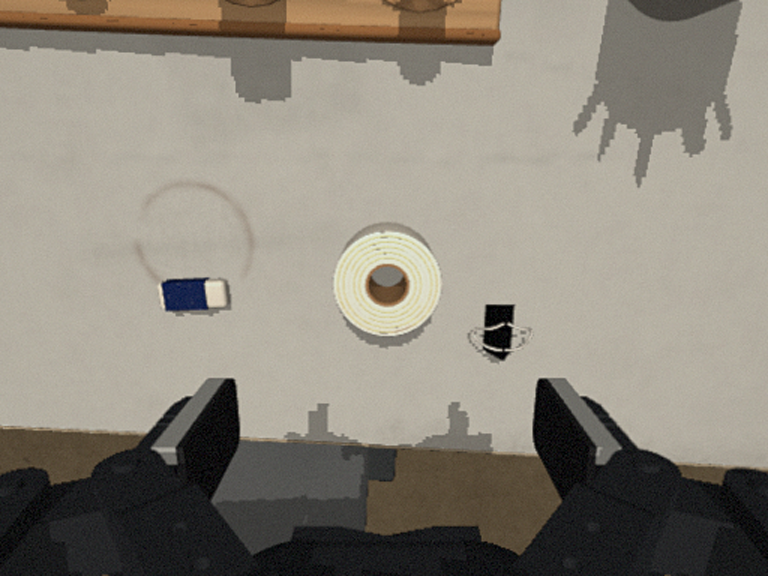

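```bash
python3 - <<'E'
from h import *
import pickle
d=pickle.load(open("w15.pkl","rb"))
f=lambda x,y,z:at_z(d,(x+.5)/1.5-.5,(y+.5)/1.5-.5,z).round(1)
a,b,c,e=f(333.5,284,40),f(441,284,40),f(387,231,40),f(387,337,40)
print(a,b,c,e,(c+e)[0]/2,(a+b)[1]/2)
for z in (3,12): print("clip",f(468,340,z),f(531,330,z),f(499,304,z),f(499,361,z))
print("eraser",f(160,295,5),f(230,295,5))
E
```

```text
[467.7 -92.3  40. ] [ 471.6 -153.8   40. ] [ 500. -121.   40.] [ 437.4 -125.    40. ] 468.7 -123.05000000000001
clip [ 424.9 -180.4    3. ] [ 434.6 -221.4    3. ] [ 451.2 -197.9    3. ] [ 411.1 -203.     3. ]
clip [ 428.2 -178.6   12. ] [ 437.6 -218.4   12. ] [ 453.8 -195.6   12. ] [ 414.8 -200.5   12. ]
eraser [444.1  22.7   5. ] [446.9 -22.4   5. ]
```

Request:
step_arm:
  series:
    - [-0.0035,-0.002,-0.1,0,0,0]
    - [-0.0035,-0.002,-0.2,0,0,0]
    - [-0.0035,-0.002,-0.28,0,0,0]
    - [-0.0035,-0.002,-0.35,0,0,0]
    - [-0.0035,-0.002,-0.39,0,0,0]
    - [-0.0035,-0.002,-0.41,0,0,0]
    - [-0.0035,-0.002,-0.418,0,0,0]
    - [-0.0035,-0.002,-0.418,0,0,0]
    - [-0.0035,-0.002,-0.418,0,0,0]
  jaw: 0.87

```text
clock: 19.25
position: [469.7, -123.5, 5.9]
ee_rot: [1.0, 0.031, 0.001, 0.0]
contact_force: [0.6, -0.2, 0.2]
gripper_width: 80.0
```

Request:
step_arm:
  series:
    - [0,0,0,0,0,0]
    - [0,0,0,0,0,0]
    - [0,0,0,0,0,0]
    - [0,0,0,0,0,0]
    - [0,0,0,0,0,0]
    - [0,0,0,0,0,0]
    - [0,0,0,0,0,0]
  jaw: -1

```text
clock: 19.83
position: [469.7, -123.7, 6.7]
ee_rot: [1.0, 0.03, 0.002, 0.0]
contact_force: [-1.1, 1.6, 5.7]
gripper_width: 59.9
```

```bash
python3 look.py w16
```

```text
19.8833 [ 469.7 -123.7    6.7] [0.9995 0.0305 0.0017 0.    ] [-0.7  1.3  6.6] [ 0.08  0.45 -0.59  0.   -0.52  1.55] 60.22946678511815
```

View pics/w16.png

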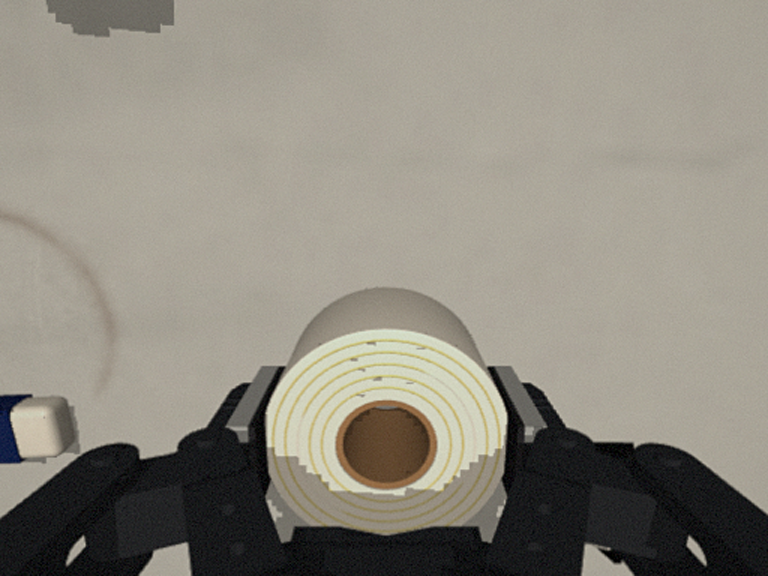

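```bash
python3 - <<'E'
from h import *
import pickle
d=pickle.load(open("w16.pkl","rb"))
f=lambda x,y,z:at_z(d,(x+.5)/1.5-.5,(y+.5)/1.5-.5,z).round(1)
print(f(386,444,40),f(386,329,40),f(386,288,0))
E
```

```text
[ 469.3 -123.5   40. ] [ 499.9 -121.6   40. ] [ 499.4 -121.6    0. ]
```

Request:
step_arm:
  series:
    - [0,0,0.04,0,0,0]
    - [0,0,0.12,0,0,0]
    - [0,0,0.22,0,0,0]
    - [0,0,0.31,0,0,0]
    - [0.045,0.07,0.35,0,0,0]
    - [0.1,0.153,0.35,0,0,0]
    - [0.155,0.237,0.35,0,0,0]
    - [0.21,0.32,0.35,0,0,0]
    - [0.265,0.405,0.35,0,0,0]
    - [0.32,0.489,0.35,0,0,0]
    - [0.375,0.573,0.35,0,0,0]
    - [0.42,0.642,0.35,0,0,0]

```text
clock: 20.88
position: [637.4, 135.4, 145.2]
ee_rot: [1.0, 0.031, 0.0, -0.0]
contact_force: [0.6, -0.6, -1.5]
gripper_width: 59.6
```

Request:
step_arm:
  series:
    - [0.0115,0.017,0,0,0,0]
    - [0.0115,0.017,0,0,0,0]
    - [0.0115,0.017,-0.07,0,0,0]
    - [0.0115,0.017,-0.15,0,0,0]
    - [0.0115,0.017,-0.22,0,0,0]
    - [0.0115,0.017,-0.265,0,0,0]
    - [0.0115,0.017,-0.29,0,0,0]
    - [0.0115,0.017,-0.3,0,0,0]
    - [0.0115,0.017,-0.3,0,0,0]
    - [0.0115,0.017,-0.3,0,0,0]

```text
clock: 21.72
position: [642.0, 139.7, 26.6]
ee_rot: [1.0, 0.03, 0.001, -0.0]
contact_force: [-0.5, 0.4, -1.1]
gripper_width: 60.2
```

```bash
python3 look.py w17
```

```text
21.7667 [642.2 140.   27. ] [ 9.995e-01  3.030e-02  1.500e-03 -5.000e-04] [-0.1 -0.3 -0.8] [ 0.46  0.63 -0.14  0.   -0.8   1.17] 59.178860028558795
```

View pics/w17.png

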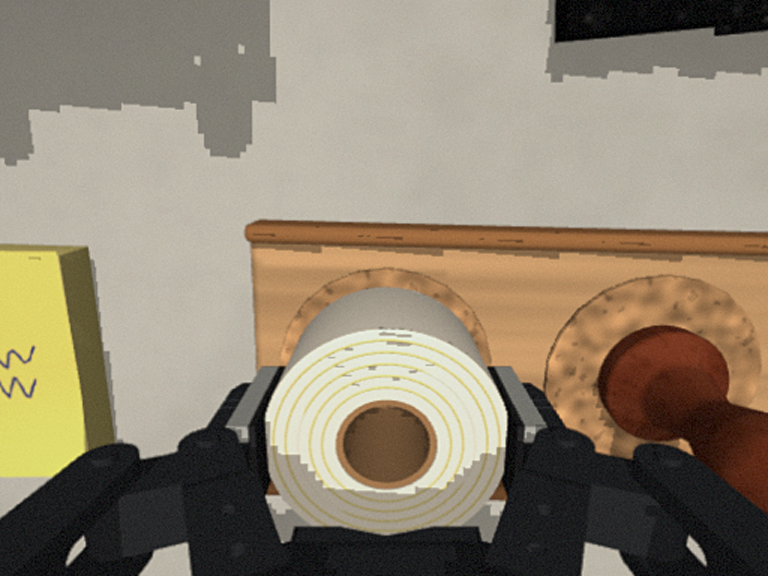

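```bash
python3 - <<'E'
from h import *
import pickle
d=pickle.load(open("w17.pkl","rb"))
f=lambda x,y,z:at_z(d,(x+.5)/1.5-.5,(y+.5)/1.5-.5,z).round(1)
print("pad far",f(386,268,15),"roll far",f(386,288,20.3),"pad y",f(283,360,15),f(490,360,15),"roll y",f(266,425,60.3),f(507,425,60.3))
E
```

```text
pad far [677.  142.1  15. ] roll far [671.8 141.7  20.3] pad y [643.2 174.8  15. ] [647.5 105.1  15. ] roll y [645.3 169.9  60.3] [649.1 110.2  60.3]
```

Centred (far-edge gap 5.2 vs 5 mm). Lowering the last 5 mm.

Request:
step_arm:
  series:
    - [0,0,-0.005,0,0,0]
    - [0,0,-0.009,0,0,0]
    - [0,0,-0.012,0,0,0]
    - [0,0,-0.014,0,0,0]
    - [0,0,-0.0145,0,0,0]
    - [0,0,-0.0145,0,0,0]
    - [0,0,-0.0145,0,0,0]

```text
clock: 22.35
position: [641.6, 140.0, 21.8]
ee_rot: [1.0, 0.031, 0.001, -0.0]
contact_force: [-3.1, 0.3, 7.2]
gripper_width: 59.1
```

Request:
step_arm:
  series:
    - [0,0,0,0,0,0]
    - [0,0,0,0,0,0]
    - [0,0,0,0,0,0]
    - [0,0,0,0,0,0]
    - [0,0,0,0,0,0]
    - [0,0,0.01,0,0,0]
    - [0,0,0.05,0,0,0]
    - [0,0,0.13,0,0,0]
    - [0,0,0.23,0,0,0]
    - [0,0,0.33,0,0,0]
    - [0,0,0.37,0,0,0]
    - [0,0,0.37,0,0,0]
  jaw: 0.87

```text
clock: 23.35
position: [644.1, 140.7, 174.1]
ee_rot: [1.0, 0.031, 0.006, -0.002]
contact_force: [-0.0, -0.6, 0.0]
gripper_width: 79.8
```

Request:
step_arm:
  series:
    - [-0.1,-0.1,0,0,0,0]
    - [-0.2,-0.2,0,0,0,0]
    - [-0.3,-0.34,0.05,0,0,0]
    - [-0.35,-0.34,0.1,0,0,0]
    - [-0.35,-0.34,0.1,0,0,0]
    - [-0.35,-0.34,0.1,0,0,0]
    - [-0.35,-0.34,0.1,0,0,0]
    - [-0.35,-0.34,0.1,0,0,0]

```text
clock: 24.02
position: [501.1, 3.8, 207.0]
ee_rot: [1.0, 0.03, -0.0, -0.0]
contact_force: [0.6, -0.4, 0.9]
gripper_width: 79.7
```

```bash
python3 look.py w18; python3 - <<'E'
from h import *
import pickle
s=arm.get_image("scene");t=arm.get_image("top")
pickle.dump((t,s),open("ts2.pkl","wb"))
crop(s,190,110,220,170,3.4,"s2.png");crop(t,150,120,230,90,3.4,"t2.png")
E
```

```text
24.0667 [501.3   4.1 206.6] [ 9.995e-01  3.030e-02 -5.000e-04  0.000e+00] [ 0.1 -0.1 -0.3] [ 0.33  0.2  -0.33 -0.   -1.05  1.3 ] 79.87931446417062
```

View pics/w18.png

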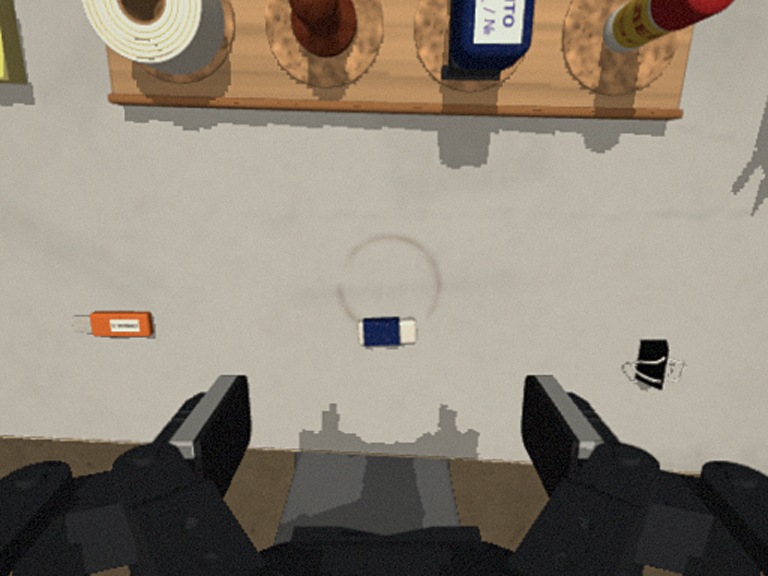

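View pics/s2.png

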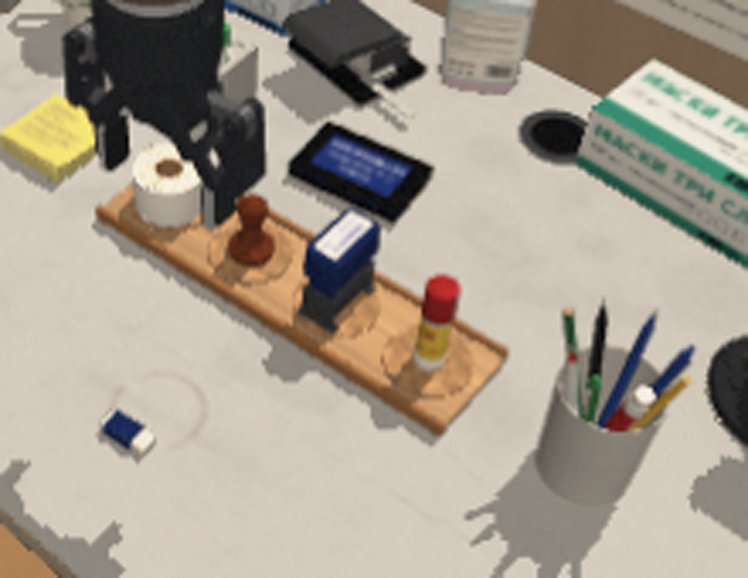

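View pics/t2.png

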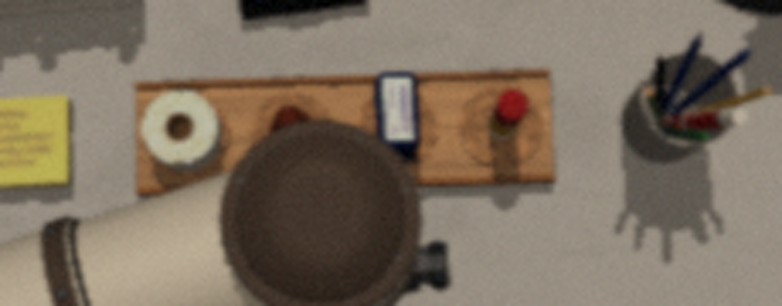

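The scene view shows all four upright, from the pot outwards: glue stick (435,330), self-inking stamp (340,265), round stamp (252,235), roll (165,185). One numeric check with the fixed cameras, then I hand in.

```bash
python3 - <<'E'
from h import *
import pickle
t,s=pickle.load(open("ts2.pkl","rb"))
T=lambda x,y:(150+(x+.5)/3.4-.5,120+(y+.5)/3.4-.5)
S=lambda x,y:(190+(x+.5)/3.4-.5,110+(y+.5)/3.4-.5)
for n,a,z in [("roll",(180,128),55),("self",(398,109),93),("glue",(512,104),103)]: print(n,at_z(t,*T(*a),z).round(1))
for n,a,z in [("roll hole",(169,168),55),("round foot",(251,248),20),("round knob",(253,212),65),("self",(341,235),93),("glue",(443,284),103)]: print("s",n,at_z(s,*S(*a),z).round(1))
print(arm.job_done())
E
```

```text
roll [640.9 139.9  55. ]
self [649.1 -39.1  93. ]
glue [ 651.2 -128.6  103. ]
s roll hole [644.1 140.6  55. ]
s round foot [645.9  48.5  20. ]
s round knob [644.8  46.7  65. ]
s self [650.2 -37.5  93. ]
s glue [ 653.7 -129.2  103. ]
the job is handed in; nothing more can be done
None
```

The glue stick, self-inking stamp, round stamp and label roll now stand upright on the four pads in that order, starting nearest the pen pot. I handed the job in at about 24 s of the 109 s allowed.

- **Position:** the wrist camera put each thing within about 2 mm of its pad centre. The fixed top and scene cameras agreed to about 2–4 mm. The scene camera read about 2–3 mm higher in x, as it also did for the bare pads. It could not see the feet exactly, so its round-stamp figure (about 3 mm off in y) is the least certain.
- **Forces:** the readings after each move stayed below about 8 N, and nothing was knocked over. The gripper was clear and touching nothing at hand-in.
- **Failed checks:** none. In the last top view the arm partly hid the round stamp, so its final position rests on the wrist and scene views.

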